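# Load a gel cassette under the sprung amber shield of a blue-light viewer

## Robot

A 7-joint arm with a two-finger parallel gripper is mounted at the origin on the work surface. World frame = base frame: x ahead of the robot, y to its left, z up, the work surface at z = 0. Lengths are in m, angles in rad, forces in N, time in s.
With the tool pointing down it reaches from about 0.4 to 0.85 m from the base axis. Payload 10.4 kg.
Tool frame: the origin (TCP) lies at the very end of the fingers, on their centre line; the grasp point (between the pads) lies manip.hold_point_z behind it (manip.hold_point_z is the distance from the TCP to the grasp point, in m); z points along the fingers, y is the direction in which the jaws open and shut (so a half turn about z gives the same grasp; the last joint's range is limited). The gripper opens to 85 mm and grips with 20 to 120 N. Pads are 22 mm wide; open, the fingers measure 114 mm over their backs; the gripper's body (76 mm by 85 mm) begins 54 mm behind the grasp point. The pads swing forward as they close: fully open they stand 13 mm farther back than shut.
Start: joints at [-1.361, 0.332, -0.065, 1.46, 0.022, 1.35, -0.088], TCP at [0.144, 0.608, 0.231] pointing down, gripper open.
Joint ranges: [-2.6, 2.6], [-0.5, 2.12], [-1.47, 1.34], [0.16, 2.42], [-1.27, 4.41], [0.06, 2.06], [-2.6, 2.6]. Speed limits (rad/s): [2.22, 2.22, 2.79, 2.79, 3.14, 3.14, 3.14].

## Interface

Orientations are given as a unit quaternion [x, y, z, w].
In Python, from workcell import manip gives the robot as it stands.
- The arm moves only by the tool jog_arm, never from a script. Its arguments are lists of equal length, an entry for each row: "translation": the shift along the world's x, y, z in mm, a list of three; "turn": the turn about the world's z in degrees. In form: {"translation": [[x, y, z], ...], "turn": [turn, ...]}. A call has 1 to 12 rows; each row is the pose to reach, as a shift and turn from the pose measured when the call began; what a row does not reach only later rows make up. A row lasts 1/12 s, in which the tool goes at most 41.7 mm and 7.16 degrees, less where a joint would pass 70% of its speed; a pose out of reach is approached as far as the arm can. A call with a gripper value outside its range is refused whole. "grip" is the finger opening in mm, from 0 to 85.4, set as the call begins (left out, the last holds). The fingers move at their own pace and stop on an object; "grip_force" is the grip in N (left out, the last holds). Time passes only in rows, so rows that repeat a pose let the fingers close. It gives the time, the measured TCP pose, the force and the opening at its end, in the units of the state.
- manip.get_obs(): the state, without advancing time (a new reading comes with each control period).
- manip.camera(name): name is "scene" or "side" or "wrist"; returns a dict with "frame" (480x640x3 uint8, red, green, blue), "mtx" (3x3 intrinsics, pixels), "pose" (4x4, takes a point from camera to world coordinates). Camera axes: x right, y down, z forward; pixel columns grow to the right and rows downward; lengths in m; the calibration is good to about 2 mm. A picture is of the moment at which its call begins. There is no depth.
- manip.hand_in(): hands the job in, once; it reports no verdict.
Trained networks look in a picture, given as the dict that the camera call returned (one of the last four; its "shot" number tells which), for a name from the list of things; names that differ only in an ending like _2 or _b are one class to them, and where a whole thing is asked for, a point or a joint stands for the part that bears it (a point fixed in the world has none). Each returns a list of dicts, best first, with "confidence" (0 to 1); they miss things now and then, are a little off and sometimes report something else, mostly with a low value. They report only what shows in the picture. A call takes as long as a camera call.
- manip.outline_of(picture, label): "mask" (480x640 bool, what is visible of it) and "extent" ([left, top, right, bottom] in pixels, round what is visible of it).
- manip.pinpoint(picture, label): "at" ([column, row] in pixels: a listed point, or the origin of a listed thing).
The state is a dict: "clock": time; "joint_pos": joint angles; "joint_velocities": joint speeds; "tau": joint torques, N m; "position": TCP position; "ee_rot": TCP orientation; "ft_force": force on the tool from outside, world axes, zero at the start; "torque": the same for the moment, N m; "grip_width": opening from 0.0 (shut) to 1.0 (fully open).
Only numpy, scipy, OpenCV 4.12 (cv2) and the standard library are available. Lean on these libraries where they do the work, as an engineer would, in place of code of your own. Each camera call takes 0.05 s, during which the arm holds its last target. There are 200 camera calls.

## Task

Load the green-lipped gel cassette into the blue-light viewer: with one fingertip press down the black thumb rail on the viewer's left side so that the spring-closed amber shield swings well up, and keep holding it open while the other fingertip pushes the cassette by its upright lip along the deck, under the shield, until it is fully home against the back stop. Then let go of the rail so that the shield shuts completely over the cassette. Push only, never pick the cassette up; do not let the shield and the cassette knock or press on each other, and leave everything else on the bench where it is.

Things in the scene. Friction and masses are not known exactly. Their poses are not given: they have to be found in the camera images.
- viewer: Blue-light gel viewer: flat white and grey box fixed to the bench, 270 x 124 x 40 mm, with amber shield and black thumb rail. Origin at bench height under the loading track's centreline. x = loading direction, from the open front deck to the back stop; y left; z up. '(x, y, z)' below is in mm in this frame. Flat deck at z=40, x -146 to 116, y -60 to 56; open above for x below 10.
- back_stop (a point): Foot of the back stop's face, on the track's centreline: (105, 0, 40). The cassette is home when its front touches this face: its origin is then at (73, 0, 40).
- track_mouth (a point): Middle of the loading track's flared mouth: (13, 0, 40). Two fixed fences 14 mm high make the track, 79 mm wide, from x=33 to 105; from x=33 back to x=13 they flare to about 95 mm and steer the cassette in.
- hinge (a point): Point on the shield's hinge axis: (0, 56, 70). The axis runs along the viewer's x, in a black sleeve 12 mm thick from x=-136 to 106, on end brackets at x=-142 and 113. The fingers straddle it: one on the rail at its left, the other over the deck at its right.
- shield (a joint): Hinge angle (rad) of the amber shield and thumb rail, one rigid part: 0 = shut, grows as the rail goes down and the shield's right side swings up, stop at 0.75. A spring (0.075 N m at 0, 0.19 N m at 0.75), and its weight (about 0.05 N m), shut it when let go, in under a second. Shut, it covers x=33 to 118, y=50 to -52, up to z=69; at 0.45 its right edge is at about z=120.
- skirt (a point): Middle of the notch's upper edge in the shield's front skirt (3 mm thick); moves with the shield, (35, 0, 53) when shut. The skirt then reaches down to 3 mm above the deck and bars the cassette; the notch, 32 wide and 13 mm high, leaves room for the cassette's tongue. At 0.3 rad the skirt clears the cassette by 2 mm, at 0.45 rad by about 7 mm.
- rail (a point): Point on the thumb rail's top: ribbed black strip, x=-148 to 106, y=64 to 98, 4 mm thick, top at z=62 when shut; this point is then (-9, 82, 62). Press anywhere along it; a fingertip may slide along it as it holds it down. A fingertip 12 mm wide centred at y=88 with its end at z=47 holds about 0.5 rad with about 7 N; z=45 to 50 serve. Only the bench is below.
- cassette: Gel cassette to load: flat, smooth, slippery white plastic, 64 (x) x 76 (y) x 10 mm, about 0.1 kg, lying on the viewer's open front deck, roughly lined up with the track. Origin: centre of the body's underside; x points to the back stop. Behind it a green tongue, 20 wide and 7 mm thick, runs to x=-68 mm and ends in an upright green lip.
- lip (a point): Middle of the rear face of the cassette's green lip, the face to push: 20 wide, 18 high from the deck up, lip 6 mm thick; (-68, 0, 9) mm in the cassette's frame. With the cassette home it is at viewer (5, 0, 49), 30 mm short of the shield's skirt.
- spare_cassette: A second cassette of the same shape with a red tongue and lip, lying on the bench right of the viewer. Leave it. Origin under its body.
- pipette: White and grey micropipette, 243 mm long, 27 mm thick, lying on the bench left of the viewer along the viewer's x. Leave it. Origin at bench height, near mid-length.
- tip_box: Blue pipette-tip box with clear lid, 85 x 122 x 64 mm, beyond the viewer. Leave it. Origin under its centre.
- reagent_bottle: White jar with red cap, 66 mm across, 130 mm high, right of the viewer's shield. Leave it. Origin under its centre.
- beaker: Yellow plastic cup, 72 mm across, 85 mm high, beyond the viewer. Leave it. Origin under its centre.
- tube_rack: Orange microtube rack, 60 x 130 x 50 mm, left of the viewer. Leave it. Origin under its centre.
- marker: Grey marker pen with black cap, 130 mm long, 16 mm thick, lying on the bench right of the viewer. Leave it. Origin at bench height, mid-length.

How it is judged:
On the way, in this order (a step that is already met when the one before it is completed fails the run):
1. a finger presses the thumb rail and holds the shield open (0.3 rad or more) while the cassette is still outside it (value of joint shield above 0.3 rad and contact force between the fingers and shield above 0.5 N and x of cassette in the frame of viewer below 0.003 m), for 0.2 s.
2. the cassette has been pushed home against the back stop while a finger still holds the shield open (value of joint shield above 0.3 rad and contact force between the fingers and shield above 0.5 N and x of cassette in the frame of viewer between 0.069 and 0.076 m and y of cassette in the frame of viewer between -0.005 and 0.005 m and angle between the x axis of cassette and the x axis of viewer, either way round below 0.08 rad), for 0.1 s.
At the end, for the whole second after the job is handed in: The cassette lies flat on the deck, within 4 mm of fully home against the back stop, within 5 mm of the viewer's centreline and square to it within 0.08 rad, at rest; the shield is shut (joint below 0.04 rad) (x of cassette in the frame of viewer between 0.069 and 0.076 m and y of cassette in the frame of viewer between -0.005 and 0.005 m and angle between the x axis of cassette and the x axis of viewer, either way round below 0.08 rad and value of joint shield below 0.04 rad and linear speed of cassette below 0.01 m/s and z of cassette in the frame of viewer below 0.043 m and angle between cassette's own z axis and vertical below 0.05 rad); the robot touches nothing.
It fails at once if the cassette was lifted or tipped (z of cassette in the frame of viewer above 0.048 m or angle between cassette's own z axis and vertical above 0.2 rad).
It fails at once if the shield and the cassette knocked or pressed on each other (over 3 N) (contact force between cassette and shield above 3 N).
It fails at once if something else on the bench was moved (over 15 mm) (distance of any of spare_cassette, pipette, tip_box, reagent_bottle, beaker, tube_rack, marker from where it was at the start of the episode above 0.015 m).
It also fails if it takes over 40 s, if anything falls off the work surface, if the arm or the gripper's body presses on something with over 40 N, if the wrist force passes 120 N, or if a joint passes its speed limit or range.

## Working session

There is one attempt and no reset: what is moved stays moved. The work goes in short steps, Python scripts to look and compute and a tool call to move; the robot and the scene stay as the last step left them, time stands still between calls to the robot, and variables do not carry over. Pictures are saved under pics/ and viewed, about 8 in all and at most 12, crops included, and the job is handed in when it is done.

Besides the shell and the picture viewer there is one more tool, called after "Call:" by a JSON object that holds its "method" and its "body", one argument or row to a line. jog_arm: Moves the arm, as the interface text tells. Its arguments: {"type":"object","properties":{"translation":{"type":"array"},"turn":{"type":"array"},"grip":{"type":"number"},"grip_force":{"type":"number"}},"required":["translation","turn"]}

```bash
mkdir -p pics; ls; cat > h.py <<'E'
import numpy as np, cv2
from workcell import manip
def shot(n,save=None):
    p=manip.camera(n)
    if save: cv2.imwrite('pics/'+save,p['frame'][:,:,::-1])
    return p
def ray(p,uv):
    M=np.array(p['pose']);d=np.linalg.inv(p['mtx'])@[uv[0],uv[1],1];d=M[:3,:3]@d
    return M[:3,3],d/np.linalg.norm(d)
def at_z(p,uv,z):
    o,d=ray(p,uv);return o+d*(z-o[2])/d[2]
def proj(p,X):
    M=np.array(p['pose']);c=M[:3,:3].T@(np.array(X)-M[:3,3]);q=np.array(p['mtx'])@c;return q[:2]/q[2]
E
python3 - <<'E'
from h import *
o=manip.get_obs();print({k:np.round(v,3) for k,v in o.items()},manip.hold_point_z)
Z=dict(viewer=0,back_stop=.04,track_mouth=.04,hinge=.07,skirt=.053,rail=.062,cassette=.04,lip=.049,pipette=0,tube_rack=0,reagent_bottle=0)
ims=[]
for c in ('scene','side','wrist'):
    p=shot(c); ims.append(p['frame'])
    cv2.imwrite(f'pics/{c}0.png',p['frame'][:,:,::-1])
    for l,z in Z.items():
        r=manip.pinpoint(p,l)
        if r: print(c,l,np.round(r[0]['at'],1),round(r[0]['confidence'],2),np.round(at_z(p,r[0]['at'],z)*1000,1))
E
```

```text
pics
{'clock': np.float64(0.0), 'joint_pos': array([-1.361,  0.333, -0.065,  1.461,  0.022,  1.35 , -0.088]), 'joint_velocities': array([ 0.001,  0.002, -0.003,  0.001,  0.001,  0.002,  0.002]), 'tau': array([ 1.0000e-03, -6.2545e+01,  5.0000e-02, -3.9161e+01,  1.6000e-02,
        1.0000e-02, -0.0000e+00]), 'position': array([0.144, 0.608, 0.23 ]), 'ee_rot': array([ 0.116,  0.993, -0.001, -0.   ]), 'ft_force': array([ 0.74 ,  0.052, -0.271]), 'torque': array([-0.008, -0.016, -0.025]), 'grip_width': np.float64(1.001)} 0.0187
scene viewer [285.2 259.1] 0.56 [559.  -45.5   0. ]
scene back_stop [276.1 271.2] 0.93 [656.7 -43.3  40. ]
scene hinge [312.7 228.9] 0.56 [559.9   8.   70. ]
scene skirt [280.5 247.2] 0.98 [600.7 -44.9  53. ]
scene rail [328.7 228.5] 0.77 [542.   35.4  62. ]
scene cassette [281.5 228.9] 0.95 [515.5 -58.4  40. ]
scene lip [284.5 211. ] 0.6 [460.3 -61.5  49. ]
scene pipette [383.7 236.3] 0.72 [456.7 138.2   0. ]
scene tube_rack [421.3 297.8] 0.69 [652.4 204.7   0. ]
scene reagent_bottle [190.2 294.6] 0.85 [ 685.4 -190.6    0. ]
side viewer [306.5 316.2] 0.56 [554.5 -54.1   0. ]
side back_stop [356.9 278. ] 0.6 [665.5 -43.3  40. ]
side track_mouth [310.5 294.8] 0.9 [567.5 -45.8  40. ]
side hinge [291.7 267.3] 0.63 [555.9   7.6  70. ]
side skirt [323.1 284.5] 0.79 [593.8 -44.5  53. ]
side rail [278.  269.1] 0.92 [535.   23.8  62. ]
side cassette [285.6 305.1] 0.8 [516.4 -50.2  40. ]
side lip [254.  319.1] 0.67 [451.1 -66.8  49. ]
side pipette [220.8 274.8] 0.93 [453.4 133.7   0. ]
side tube_rack [291.9 231. ] 0.62 [645.  208.9   0. ]
side reagent_bottle [410.3 341.3] 0.84 [ 686.5 -193.     0. ]
```

```bash
cat > fit.py <<'E'
from h import *
from scipy.optimize import least_squares
V=dict(viewer=(0,0,0),back_stop=(105,0,40),track_mouth=(13,0,40),hinge=(0,56,70),skirt=(35,0,53),rail=(-9,82,62))
C=dict(cassette=(0,0,0),lip=(-68,0,9))
def T(q,X,z0=0):
    c,s=np.cos(q[2]),np.sin(q[2]);return np.array([q[0]+c*X[0]-s*X[1],q[1]+s*X[0]+c*X[1],X[2]+z0])/1000
def fit(pics,S,z0,x0,skip=()):
    m=[]
    for p in pics:
        for l,X in S.items():
            if l in skip: continue
            r=manip.pinpoint(p,l)
            if r and r[0]['confidence']>.4: m.append((p,l,X,np.array(r[0]['at']),r[0]['confidence']))
    f=lambda q:np.concatenate([proj(p,T(q,X,z0))-a for p,l,X,a,c in m])
    s=least_squares(f,x0,loss='soft_l1',x_scale=[10,10,.05])
    return s.x,[(l,np.round(e,1)) for (p,l,*_),e in zip(m,f(s.x).reshape(-1,2))]
E
python3 - <<'E'
from fit import *
P=[shot('scene'),shot('side')]
v,r=fit(P,V,0,[558,-48,.03]);print(np.round(v,3),r)
c,r=fit(P,C,40,[516,-54,.1]);print(np.round(c,3),r)
for p,n in zip(P,('a','b')):
    im=p['frame'][:,:,::-1].copy()
    for X in [(-146,-60,40),(116,-60,40),(-146,56,40),(106,98,62),(-148,98,62),(-148,64,62),(33,-39.5,54),(33,39.5,54)]:
        cv2.circle(im,tuple(int(round(t)) for t in proj(p,T(v,X))),2,(255,0,255),-1)
    for X in [(-68,-10,18),(-68,10,18),(32,-38,10),(32,38,10),(-32,38,10),(-32,-38,10)]:
        cv2.circle(im,tuple(int(round(t)) for t in proj(p,T(c,X,40))),2,(0,0,255),-1)
    cr=im[170:350,150:450] if n=='a' else im[220:400,180:480]
    cv2.imwrite(f'pics/{n}1.png',cv2.resize(cr,None,fx=2.6,fy=2.6,interpolation=cv2.INTER_CUBIC))
E
```

```text
[ 5.56709e+02 -4.85300e+01  5.40000e-02] [('viewer', array([-0.6,  0.6])), ('back_stop', array([71.5, 18.4])), ('skirt', array([-2.5, -1.1])), ('rail', array([-0.2,  3.3])), ('viewer', array([-0.9, -3.9])), ('back_stop', array([-1. ,  0.4])), ('track_mouth', array([4.1, 3.5])), ('hinge', array([-1.1,  0.1])), ('skirt', array([-2.9,  0.7])), ('rail', array([ 3.8, -2.5]))]
[ 5.21264e+02 -5.29500e+01  1.58000e-01] [('cassette', array([-0.3, -1. ])), ('lip', array([-0.4, -1.1])), ('cassette', array([-0.2, -0.3])), ('lip', array([ 0.4, -1.3]))]
```

View pics/a1.png

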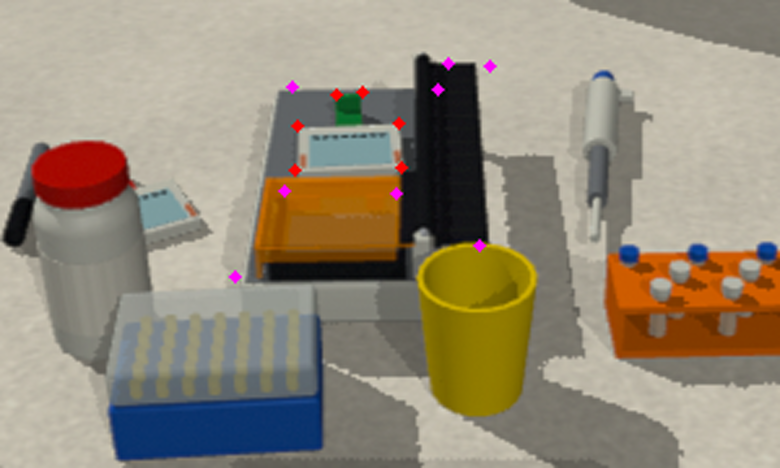

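View pics/b1.png

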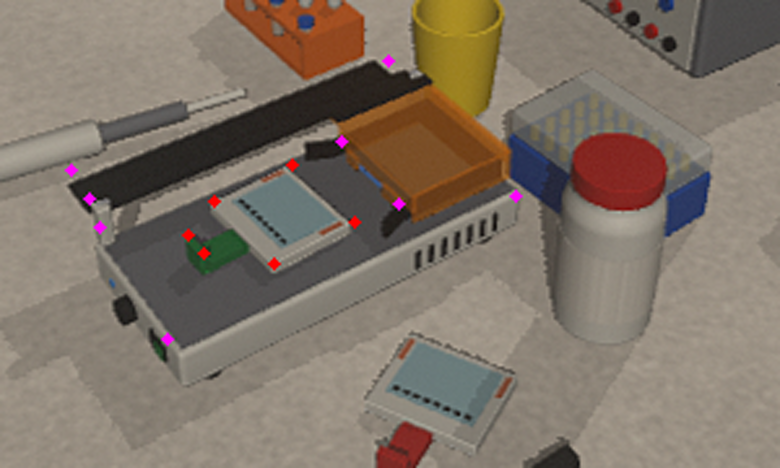

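```bash
cat > m.py <<'E'
from fit import *
P=[shot('scene'),shot('side')]
A=lambda u,v:np.array([150+u/2.6,170+v/2.6]); B=lambda u,v:np.array([180+u/2.6,220+v/2.6])
obs=[(0,A(278,91),(-148,-62,40)),(0,A(475,64),(-148,98,62)),(1,B(184,352),(-148,-62,40)),(1,B(70,186),(-148,98,62)),(1,B(378,62),(106,98,62)),(0,A(247,282),(122,-62,40)),
 (0,A(258,247),(33,-52,69)),(0,A(400,262),(118,50,69)),(1,B(430,85),(118,50,69)),(1,B(412,193),(33,-52,69)),(1,B(508,157),(118,-52,69)) ]
for i,a,X in obs: print(X,np.round(at_z(P[i],a,X[2]/1000)*1000,1))
obs=obs[:6]+obs[8:]
for p,l,i in ((0,'skirt',0),(1,'skirt',0),(1,'back_stop',0),(1,'hinge',0),(1,'track_mouth',0),(0,'rail',0)):
    r=manip.pinpoint(P[p],l)
    if r: obs.append((p,np.array(r[0]['at']),V[l]))
f=lambda q:np.concatenate([proj(P[i],T(q,X))-a for i,a,X in obs])
s=least_squares(f,[557,-48,0],loss='soft_l1',x_scale=[10,10,.05]);v=s.x
print(np.round(v,3),np.round(f(v).reshape(-1,2),1).tolist())
c=np.array([521.26,-52.95,.158]);d=c[:2]-v[:2]
R=np.array([[np.cos(v[2]),np.sin(v[2])],[-np.sin(v[2]),np.cos(v[2])]]);print('cassette in viewer',R@d,c[2]-v[2],'lip',R@(T(c,(-68,0,9))[:2]*1000-v[:2]))
E
python3 m.py
```

```text
(-148, -62, 40) [ 424.2 -125.9   40. ]
(-148, 98, 62) [404.6  30.   62. ]
(-148, -62, 40) [ 419.2 -132.7   40. ]
(-148, 98, 62) [398.6  23.5  62. ]
(106, 98, 62) [649.6  54.   62. ]
(122, -62, 40) [683.1 -91.4  40. ]
(33, -52, 69) [684.7 -81.6  69. ]
(118, 50, 69) [691.8  10.   69. ]
(118, 50, 69) [665.6   2.2  69. ]
(33, -52, 69) [596.9 -96.8  69. ]
(118, -52, 69) [672.9 -94.4  69. ]
[ 5.57985e+02 -5.04260e+01  1.17000e-01] [[-1.0, -1.4], [0.0, -1.1], [-1.3, -1.2], [-0.5, -2.2], [-0.2, -1.7], [-4.2, 0.9], [-1.1, -3.5], [0.4, 0.5], [2.2, -3.3], [-33.0, 15.8], [-0.8, 0.8], [-2.6, -1.4], [-2.6, -1.3], [1.9, 2.3], [-0.9, 0.6]]
cassette in viewer [-36.76822245   1.79137199] 0.04070880690140778 lip [-104.7118852    -0.97606236]
```

Call:
{"method": "jog_arm", "body": {
  "translation": [
    [14,-31,0],
    [28,-63,0],
    [44,-98,0],
    [60,-134,0],
    [76,-170,0],
    [93,-206,0],
    [109,-242,0],
    [125,-278,0],
    [141,-314,0],
    [157,-350,0],
    [174,-386,0],
    [190,-422,0]
  ],
  "turn": [2,4,6,8,10,12,14,16,18,20,20,20],
  "grip": 76
}}

```text
clock: 4.1
position: [0.3346, 0.1843, 0.2316]
ee_rot: [-0.058, 0.998, 0.001, 0.0]
ft_force: [1.0, 0.9, -0.6]
grip_width: 0.888
```

Call:
{"method": "jog_arm", "body": {
  "translation": [
    [16,-35,0],
    [31,-70,0],
    [47,-104,0],
    [62,-138,0],
    [78,-172,0],
    [93,-205,0],
    [93,-205,-15],
    [93,-205,-45],
    [93,-205,-75],
    [93,-205,-105],
    [93,-205,-115],
    [93,-205,-115]
  ],
  "turn": [0,0,0,0,0,0,0,0,0,0,0,0]
}}

```text
clock: 5.1
position: [0.4261, -0.021, 0.115]
ee_rot: [-0.058, 0.998, -0.0, -0.002]
ft_force: [-0.0, -0.5, -0.1]
grip_width: 0.889
```

```bash
python3 - <<'E'
from fit import *
o=manip.get_obs();print(o['clock'],np.round(o['position'],4),o['grip_width'],np.round(o['ee_rot'],3))
w=shot('wrist','w2.png');p=shot('side')
cv2.imwrite('pics/s2.png',cv2.resize(p['frame'][150:400,160:480,::-1],None,fx=2.4,fy=2.4,interpolation=cv2.INTER_CUBIC))
E
```

```text
5.1 [ 0.4261 -0.021   0.115 ] 0.8886589534886115 [-0.058  0.998 -0.    -0.002]
```

View pics/w2.png

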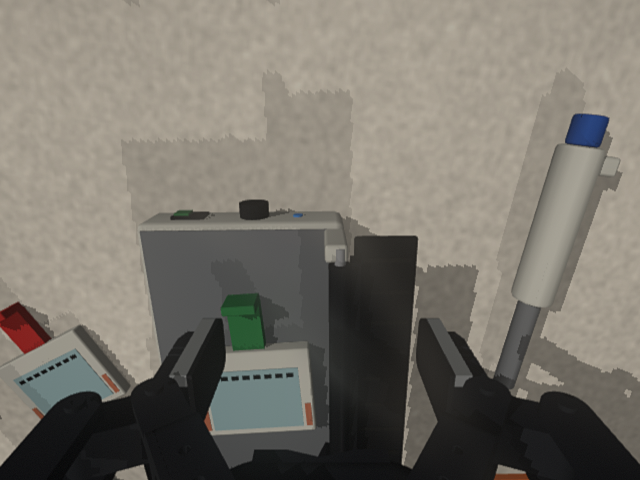

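View pics/s2.png

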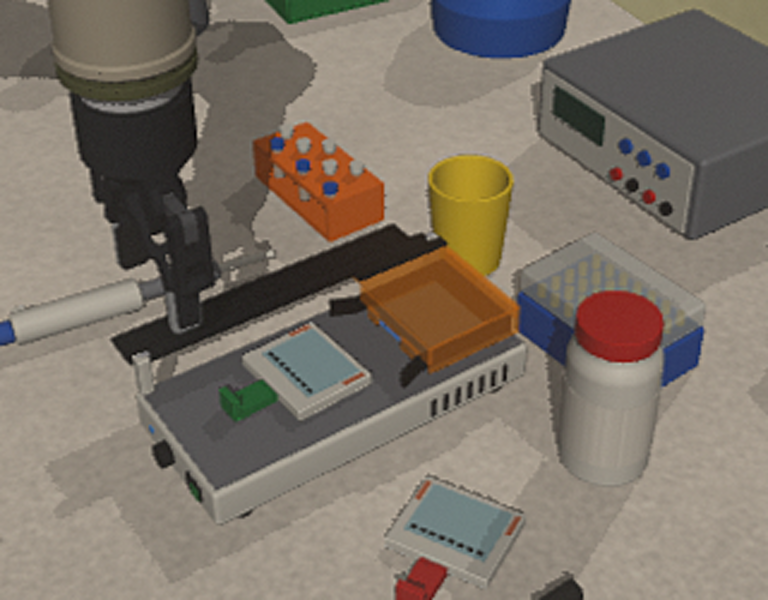

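```bash
python3 - <<'E'
from fit import *
w=shot('wrist');o=manip.get_obs();t=o['position'];th=.116
u=np.array([np.cos(th),np.sin(th),0]);n=np.array([-np.sin(th),np.cos(th),0])
for a in [(196,320),(223,320),(421,320),(448,320)]:
    O,d=ray(w,a)
    for h in (11,-11):
        s=(h/1000-(O-t)@u)/(d@u);X=O+s*d-t;print(a,h,'lat %.1f z %.1f'%(X@n*1000,X[2]*1000))
for n_,a,z in [('deck RR',(141,229),.04),('deckedge rear L',(330,229),.04),('rail RL',(417,236),.062),('rail left low',(404,400),.062),('rail rear R',(355,236),.062),('lipTL',(222,297),.058),('lipTR',(258,294),.058),('cas RL',(310,343),.05),('cas FL?',(314,428),.05),('deck right low',(158,340),.04)]:
    print(n_,np.round(at_z(w,a,z)*1000,1))
print(manip.pinpoint(w,'lip'),manip.pinpoint(w,'cassette'))
print('cam',np.round(np.array(w['pose']),3).tolist(), o['clock'])
r=manip.pinpoint(w,'lip')
if r: print(at_z(w,r[0]['at'],.049)*1000)
E
```

```text
(196, 320) 11 lat -60.9 z -24.5
(196, 320) -11 lat -47.0 z 13.8
(223, 320) 11 lat -47.8 z -24.5
(223, 320) -11 lat -36.9 z 13.7
(421, 320) 11 lat 48.5 z -24.8
(421, 320) -11 lat 37.2 z 13.5
(448, 320) 11 lat 61.7 z -24.9
(448, 320) -11 lat 47.3 z 13.5
deck RR [ 422.1 -128.6   40. ]
deckedge rear L [409.  -17.7  40. ]
rail RL [401.   27.7  62. ]
rail left low [507.7  40.9  62. ]
rail rear R [404.9  -5.2  62. ]
lipTL [451.6 -75.5  58. ]
lipTR [447.3 -55.   58. ]
cas RL [481.4 -21.4  50. ]
cas FL? [547.9 -11.4  50. ]
deck right low [ 497.3 -120.    40. ]
[{'at': [239.7, 294.3], 'confidence': 0.6}] [{'at': [254.3, 377.9], 'confidence': 0.85}]
cam [[-0.118, 0.939, 0.324, 0.345], [0.993, 0.111, 0.038, -0.031], [-0.0, 0.327, -0.945, 0.26], [0.0, 0.0, 0.0, 1.0]] 5.25
[453.32522861 -66.99371973  49.        ]
```

Call:
{"method": "jog_arm", "body": {
  "translation": [
    [0,0,-20],
    [0,0,-45],
    [0,0,-57],
    [0,0,-62],
    [0,0,-66],
    [0,0,-70],
    [0,0,-73],
    [0,0,-76],
    [0,0,-78],
    [0,0,-78]
  ],
  "turn": [0,0,0,0,0,0,0,0,0,0]
}}

```text
clock: 6.23
position: [0.4302, -0.0206, 0.0412]
ee_rot: [-0.058, 0.998, 0.001, 0.003]
ft_force: [0.2, -2.1, 6.0]
grip_width: 0.887
```

```bash
python3 - <<'E'
from fit import *
p=shot('side');o=manip.get_obs();print(o['clock'],np.round(o['position'],4),np.round(o['ft_force'],2),np.round(o['torque'],2))
cv2.imwrite('pics/s3.png',cv2.resize(p['frame'][200:370,180:420,::-1],None,fx=3.2,fy=3.2,interpolation=cv2.INTER_CUBIC))
r=manip.pinpoint(p,'rail');print(r[:1]);print(manip.pinpoint(p,'skirt')[:1])
v=np.array([558,-50.4,.117])
for a in (0,.2,.3,.4,.5,.6):
    f=lambda y,z:(56+np.cos(a)*(y-56)+np.sin(a)*(z-70), 70-np.sin(a)*(y-56)+np.cos(a)*(z-70))
    print(a,'rail',np.round(proj(p,T(v,(-9,)+f(82,62))),1),'skirt',np.round(proj(p,T(v,(35,)+f(0,53))),1))
E
```

```text
6.2833 [ 0.4302 -0.0206  0.0413] [-0.52 -1.12  6.29] [-0.09  0.04  0.05]
[{'at': [277.3, 274.3], 'confidence': 0.77}]
[{'at': [324.9, 276.5], 'confidence': 0.79}]
0 rail [278.9 266.6] skirt [323.  285.2]
0.2 rail [279.6 269.3] skirt [323.7 281. ]
0.3 rail [280.  270.6] skirt [323.7 278.6]
0.4 rail [280.5 272. ] skirt [323.6 275.9]
0.5 rail [281.1 273.3] skirt [323.3 273.1]
0.6 rail [281.7 274.7] skirt [322.8 270.2]
```

View pics/s3.png

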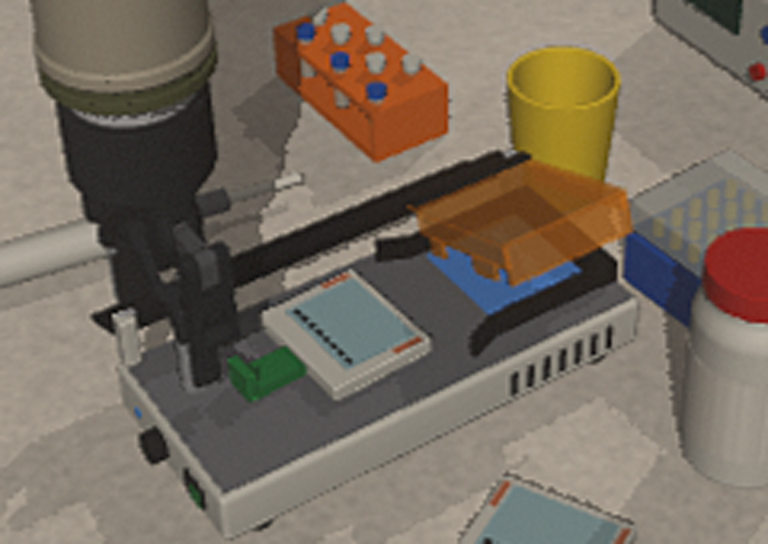

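Call:
{"method": "jog_arm", "body": {
  "translation": [
    [0,0,-4],
    [0,0,-8],
    [3,0.35,-9],
    [6,0.7,-9],
    [10,1.2,-9],
    [14,1.6,-9],
    [19,2.2,-9],
    [24,2.8,-9],
    [29,3.4,-9],
    [34,4,-9],
    [39,4.6,-9],
    [39,4.6,-9]
  ],
  "turn": [0,0,0,0,0,0,0,0,0,0,0,0]
}}

```text
clock: 7.38
position: [0.4704, -0.0152, 0.0329]
ee_rot: [-0.059, 0.998, 0.002, 0.003]
ft_force: [-0.4, 3.3, 2.2]
grip_width: 0.886
```

```bash
cat > chk.py <<'E'
import sys
from fit import *
p=shot('side');w=shot('wrist');o=manip.get_obs();print(o['clock'],np.round(o['position'],4),np.round(o['ft_force'],2))
v=np.array([558,-50.4,.117]);R=np.array([[np.cos(v[2]),np.sin(v[2])],[-np.sin(v[2]),np.cos(v[2])]])
print('tcp in viewer',np.round(R@(o['position'][:2]*1000-v[:2]),1),'front',np.round((R@(o['position'][:2]*1000-v[:2]))[0]+11,1))
s=manip.pinpoint(p,'skirt')[:1]
if s:
    E=[]
    for a in np.arange(0,.76,.01):
        X=(35,56+np.cos(a)*-56+np.sin(a)*-17,70+np.sin(a)*56+np.cos(a)*-17)
        E.append(abs(proj(p,T(v,X))[1]-s[0]['at'][1]))
    print('skirt angle',np.argmin(E)*.01,s[0]['confidence'])
for q,n in ((p,'side'),(w,'wrist')):
    for l,z in (('lip',.049),('cassette',.04)):
        r=manip.pinpoint(q,l)
        if r: print(n,l,round(r[0]['confidence'],2),'viewer',np.round(R@(at_z(q,r[0]['at'],z)[:2]*1000-v[:2]),1))
cv2.imwrite(f'pics/{sys.argv[1]}s.png',cv2.resize(p['frame'][200:370,180:420,::-1],None,fx=3.2,fy=3.2,interpolation=cv2.INTER_CUBIC))
cv2.imwrite(f'pics/{sys.argv[1]}w.png',w['frame'][:,:,::-1])
E
python3 chk.py c4
```

```text
7.4833 [ 0.4703 -0.0153  0.0329] [0.5  3.91 2.17]
tcp in viewer [-83.   45.1] front -72.0
skirt angle 0.46 0.92
side lip 0.62 viewer [-71.3  -2.2]
side cassette 0.66 viewer [109.7  -1.2]
```

View pics/c4s.png

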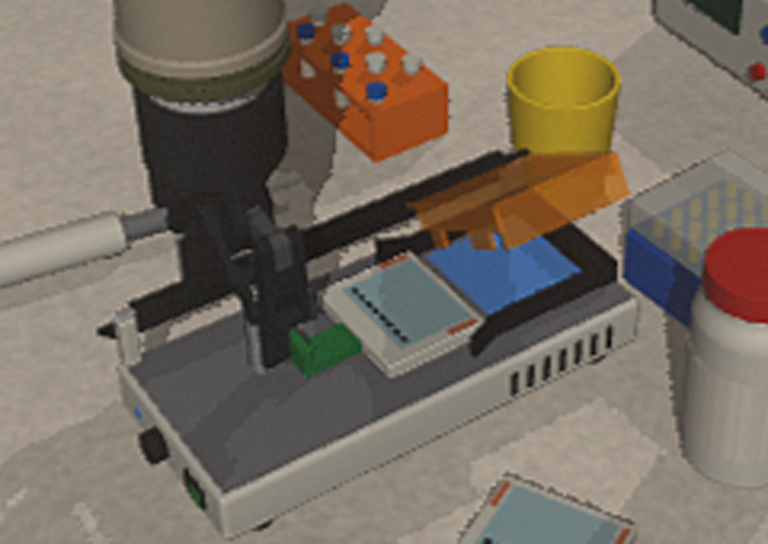

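View pics/c4w.png

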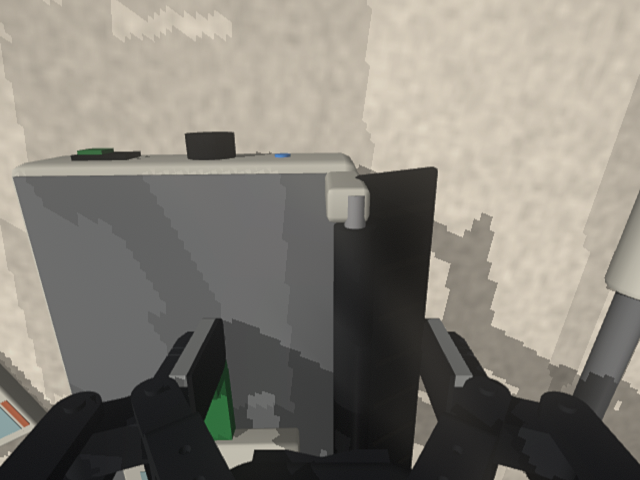

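Call:
{"method": "jog_arm", "body": {
  "translation": [
    [0,0,3],
    [0,0,5],
    [0.2,-2,5],
    [0.5,-4,5],
    [0.6,-5,5],
    [0.6,-5,5]
  ],
  "turn": [0,0,0,0,0,0]
}}

```text
clock: 8.23
position: [0.4703, -0.0205, 0.0378]
ee_rot: [-0.058, 0.998, 0.002, 0.004]
ft_force: [0.2, 5.2, 2.7]
grip_width: 0.89
```

```bash
python3 chk.py c5
```

```text
8.3333 [ 0.4703 -0.0205  0.0378] [-1.12  5.01  2.5 ]
tcp in viewer [-83.6  39.9] front -72.6
skirt angle 0.51 0.58
side lip 0.69 viewer [-73.6  -6.7]
side cassette 0.7 viewer [-8.3 -6.6]
wrist lip 0.87 viewer [-70.7  -3.8]
wrist cassette 0.76 viewer [-3.5 -2.4]
```

View pics/c5w.png

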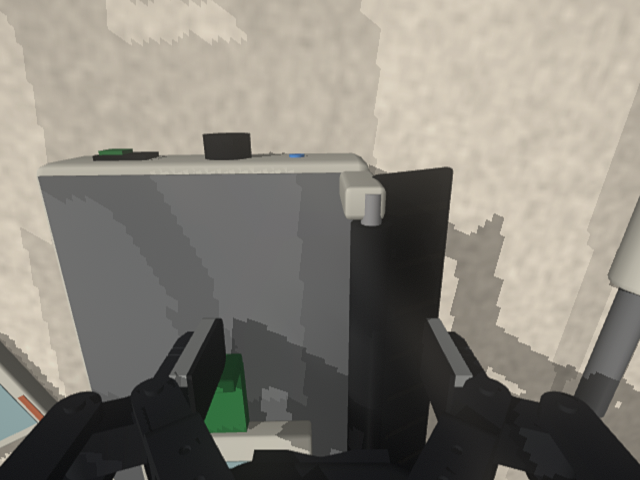

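Call:
{"method": "jog_arm", "body": {
  "translation": [
    [3,0.4,0],
    [6.5,0.9,0],
    [10,1.5,0],
    [13.5,2,0],
    [17,2.5,0],
    [20.5,3,0],
    [24,3.6,0],
    [27.5,4.2,0],
    [31,4.7,0],
    [34.5,5.3,0],
    [38,5.9,0],
    [38,5.9,0]
  ],
  "turn": [0,0,0,0,0,0,0,0,0,0,0,0]
}}

```text
clock: 9.58
position: [0.5079, -0.0151, 0.0375]
ee_rot: [-0.058, 0.998, 0.001, 0.003]
ft_force: [-3.4, 3.6, 3.9]
grip_width: 0.895
```

```bash
python3 chk.py c6
```

```text
9.6833 [ 0.508  -0.015   0.0376] [-3.35  2.21  4.07]
tcp in viewer [-45.6  41. ] front -34.6
skirt angle 0.5 0.85
side lip 0.6 viewer [-35.6  -1.7]
side cassette 0.91 viewer [33.7  1.6]
wrist lip 0.78 viewer [-34.7  -1.6]
```

View pics/c6s.png

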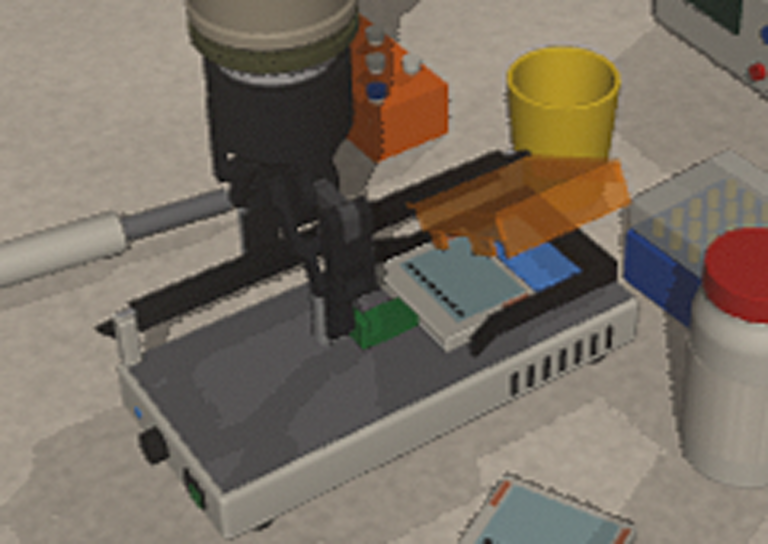

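Call:
{"method": "jog_arm", "body": {
  "translation": [
    [3.5,0.4,0],
    [7,0.8,0],
    [10.5,1.2,0],
    [14,1.6,0],
    [17.5,2,0],
    [21,2.5,0],
    [24.5,2.9,0],
    [28,3.3,0],
    [31,3.6,0],
    [34,4,0],
    [36,4.2,0],
    [36,4.2,0]
  ],
  "turn": [0,0,0,0,0,0,0,0,0,0,0,0]
}}

```text
clock: 10.93
position: [0.5441, -0.0105, 0.0377]
ee_rot: [-0.058, 0.998, 0.002, 0.003]
ft_force: [-3.7, 2.1, 3.5]
grip_width: 0.891
```

```bash
python3 chk.py c7
```

```text
11.0333 [ 0.5441 -0.0105  0.0378] [-3.4   2.89  3.51]
tcp in viewer [-9.2 41.3] front 1.8
skirt angle 0.52 0.86
side lip 0.73 viewer [-2.9 -1.5]
side cassette 0.69 viewer [71.6  3.2]
wrist lip 0.68 viewer [ 2.4 -2.2]
wrist cassette 0.92 viewer [69.6 -0.9]
```

Nearly home; creep until the force rises.

Call:
{"method": "jog_arm", "body": {
  "translation": [
    [1,0.1,0],
    [2,0.2,0],
    [3,0.3,0],
    [3,0.3,0]
  ],
  "turn": [0,0,0,0]
}}

```text
clock: 11.62
position: [0.5463, -0.0104, 0.0376]
ee_rot: [-0.058, 0.998, 0.002, 0.003]
ft_force: [-6.4, 2.0, 5.5]
grip_width: 0.894
```

Call:
{"method": "jog_arm", "body": {
  "translation": [
    [1.5,0.2,0],
    [3,0.3,0],
    [4,0.4,0],
    [4,0.4,0]
  ],
  "turn": [0,0,0,0]
}}

```text
clock: 11.95
position: [0.5468, -0.0106, 0.0366]
ee_rot: [-0.057, 0.998, 0.002, -0.001]
ft_force: [-18.1, 1.5, 12.5]
grip_width: 0.891
```

```bash
python3 chk.py c8
```

```text
12.05 [ 0.5469 -0.0106  0.0366] [-17.39   2.01  12.07]
tcp in viewer [-6.4 40.8] front 4.6
skirt angle 0.58 0.93
side lip 0.56 viewer [ 2.1 -4.6]
side cassette 0.58 viewer [73.4 -2.2]
wrist lip 0.67 viewer [ 3.9 -1.4]
wrist cassette 0.8 viewer [71.6  0.1]
```

View pics/c8s.png

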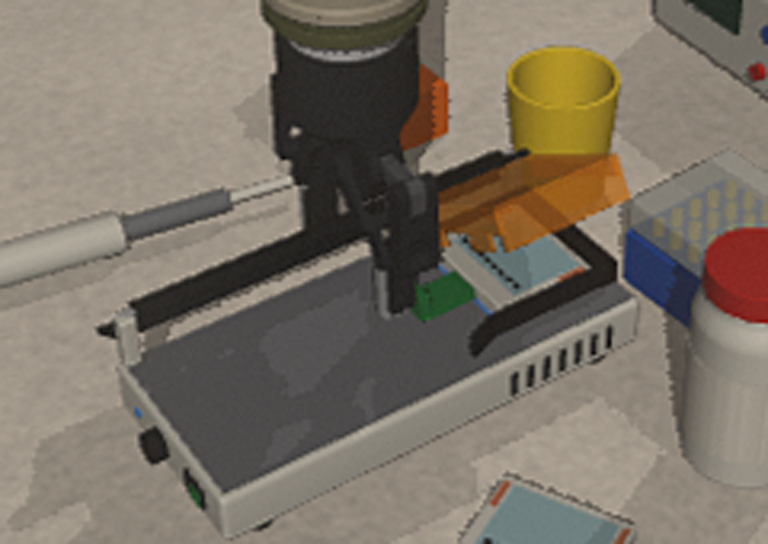

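Call:
{"method": "jog_arm", "body": {
  "translation": [
    [-3,-0.4,0],
    [-6,-0.7,0],
    [-10,-1.2,0],
    [-10,-1.2,3],
    [-10,-1.2,6],
    [-10,-1.2,9],
    [-10,-1.2,12],
    [-10,-1.2,16],
    [-10,-1.2,22],
    [-10,-1.2,40],
    [-10,-1.2,70],
    [-10,-1.2,100]
  ],
  "turn": [0,0,0,0,0,0,0,0,0,0,0,0]
}}

```text
clock: 13.3
position: [0.536, -0.0127, 0.1373]
ee_rot: [-0.057, 0.998, 0.001, -0.002]
ft_force: [2.0, 0.2, 0.5]
grip_width: 0.892
```

Call:
{"method": "jog_arm", "body": {
  "translation": [
    [-10,-1,20],
    [-35,-4,40],
    [-70,-8,40],
    [-100,-10,40],
    [-100,-10,40],
    [-100,-10,40]
  ],
  "turn": [0,0,0,0,0,0]
}}

```text
clock: 13.8
position: [0.4353, -0.0228, 0.178]
ee_rot: [-0.057, 0.998, 0.003, -0.001]
ft_force: [1.0, -0.2, 0.2]
grip_width: 0.891
```

```bash
python3 chk.py c9
```

```text
13.9 [ 0.4366 -0.0228  0.1777] [ 0.35 -0.2  -0.55]
tcp in viewer [-117.3   41.6] front -106.3
skirt angle 0.0 0.72
side lip 0.54 viewer [-0.7 -2.1]
wrist lip 0.75 viewer [2.5 0.3]
```

View pics/c9s.png

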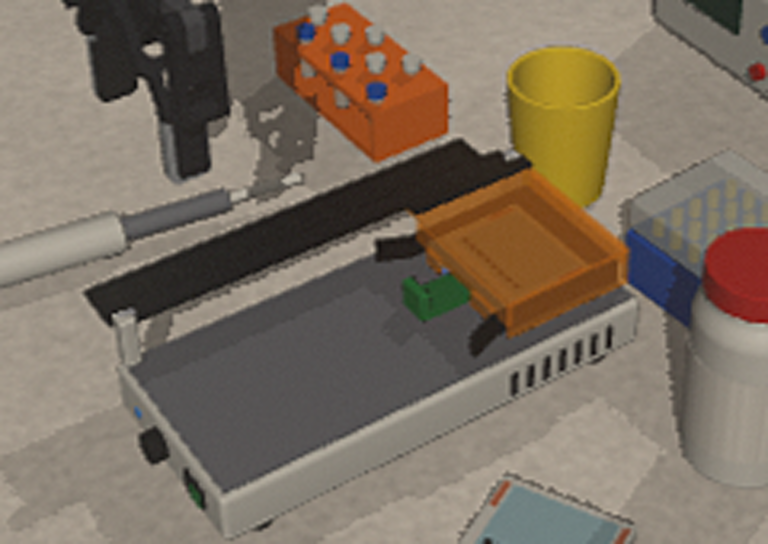

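```bash
python3 - <<'E'
from fit import *
for n in ('c8s','c9s'):
    im=cv2.imread(f'pics/{n}.png').astype(int);b,g,r=im[...,0],im[...,1],im[...,2]
    m=(g>r+35)&(g>b+25);m[:, :380]=0;m[:,480:]=0;m[:250]=0;m[340:]=0
    y,x=np.nonzero(m);i=y.argmax();print(n,len(x),'left',x.min(),'bottom',x[y==y.max()].mean(),y.max(),'right',x.max(), 'right edge by row',[(k,x[y==k].min(),x[y==k].max()) for k in (285,295,300,305,310) if (y==k).any()])
w=manip.camera('wrist');cv2.imwrite('pics/w10.png',w['frame'][300:,150:470,::-1])
v=np.array([558,-50.4,.117])
wi=w['frame'].astype(int);m=(wi[...,1]>wi[...,0]+30)&(wi[...,1]>wi[...,2]+20)
y,x=np.nonzero(m)
if len(x): print('green wrist',x.min(),x.max(),y.min(),y.max())
for X in [(5,-10,58),(5,10,58),(5,0,49)]: print(X,np.round(proj(w,T(v,X)),1))
E
```

```text
c8s 1559 left 415 bottom 426.0 319 right 473 right edge by row [(285, np.int64(426), np.int64(468)), (295, np.int64(417), np.int64(473)), (300, np.int64(419), np.int64(467)), (305, np.int64(420), np.int64(458)), (310, np.int64(415), np.int64(447))]
c9s 1442 left 404 bottom 425.0 318 right 467 right edge by row [(285, np.int64(406), np.int64(460)), (295, np.int64(417), np.int64(466)), (300, np.int64(419), np.int64(466)), (305, np.int64(420), np.int64(458)), (310, np.int64(420), np.int64(446))]
green wrist 207 283 181 406
(5, -10, 58) [257.6 383.1]
(5, 10, 58) [282.3 383.1]
(5, 0, 49) [271.3 376. ]
```

View pics/w10.png

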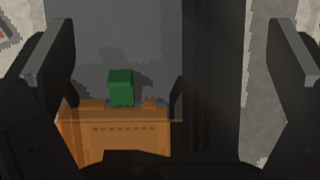

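```bash
python3 -c "
from workcell import manip
print(manip.hand_in(), manip.get_obs()['clock'])"
```

```text
the job is handed in; nothing more can be done
the job is handed in; nothing more can be done
```

The cassette is home against the back stop, the shield is shut over it, and I handed the job in after about 14 s on the robot's clock. No verdict was reported.

**What I did:** One fingertip held the thumb rail down, with the shield measuring about 0.4 rad at first and 0.5 to 0.6 rad during the push. The other fingertip pushed the cassette by its lip until it met a firm stop at about 17 N. I then backed off 10 mm, raised slowly so the rail came up with the finger, and moved clear.

I made one correction on the way. The rail finger was close to the rail's outer edge, so I raised the tool 5 mm and moved it 5 mm inwards before the cassette went under the shield.

**Last checks:**
- **Shield:** it reads 0.0 rad, and the picture shows it shut.
- **Cassette:** the lip did not shift between the full push and the release in the side view. In the wrist view it sits within a pixel or two sideways of where a centred, home cassette should be.
- **Robot:** it is clear of everything, with a wrist force of about zero.
- **Other items:** those in view looked undisturbed, but I did not measure them.

**Disagreement:** the last lip estimates were x = 2.5 mm (wrist) and -0.7 mm (side), against 5 mm expected. The side network read several millimetres off at other times too, so I relied on the firm stop and the unchanged edges.

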